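# Stack the test-tile tray on its base tray in the pottery studio

### The arm

A 6-joint arm with a two-finger parallel gripper is mounted at the origin on the work surface. World frame = base frame: x ahead of the robot, y to its left, z up, the work surface at z = 0. Lengths are in mm, angles in rad, forces in N, time in s.
With the tool pointing down it reaches from about 350 to 875 mm from the base axis. Payload 4.2 kg.
Tool frame: the origin (TCP) lies between the finger pads; the fingertips stand 25 mm ahead of it and the grasp point (between the pads) lies 6 mm ahead of it; z points along the fingers, y is the line along which they close (so a half turn about z gives the same grasp; the last joint's range is limited). The gripper opens to 85 mm and grips with 20 to 120 N. Pads are 22 mm wide; open, the fingers measure 114 mm over their backs; the gripper's body (76 mm by 85 mm) begins 54 mm behind the grasp point. The pads swing forward as they close: fully open they stand 13 mm farther back than shut.
Start: joints at [-0.899, 0.385, 0.008, 0, -1.194, -0.259], TCP at [250.747, -572.473, 231.312] pointing down, gripper open.
Joint ranges: [-3.14, 3.14], [-1.21, 2.06], [-1.07, 1.41], [-3.16, 2.05], [-2.99, -0.16], [-3.1, 3.1]. Speed limits (rad/s): [2.79, 2.79, 3.14, 3.14, 3.14, 3.14].

### API

Orientations are given as a unit quaternion [x, y, z, w].
In Python, from bench import read_state, imaging, workorder, nets gives the robot as it stands.
- The arm moves only by the tool apply_moves, never from a script. Its argument "rows" is a list of rows, each an object with "hand": the opening, from -1 (shut) to 1 (fully open); "delta_pos": the shift along the tool's x, y, z in mm, a list of three; "yaw": the turn about the tool's z in rad. A call has 1 to 12 rows; each row is the pose to reach, as a shift and turn from the pose commanded when the call began, along the tool's axes at that moment; what a row does not reach only later rows make up. A row lasts 1/12 s, in which the tool goes at most 41.7 mm and 7.16 degrees, less where a joint would pass 70% of its speed; a pose out of reach is approached as far as the arm can. A call with a gripper value outside its range is refused whole. The fingers move at their own pace and stop on an object; the grip force is fixed at half the most. Time passes only in rows, so rows that repeat a pose let the fingers close. It gives the time, the measured TCP pose, the force, the opening and the grip force at its end, in the units of the state.
- read_state(): the state, without advancing time (a new reading comes with each control period).
- imaging.get_image(name): name is "scene" or "top" or "wrist"; returns a dict with "pixels" (480x640x3 uint8, red, green, blue), "fx", "fy", "cx", "cy" (pixels), "dist" ([k1, k2, p1, p2, k3] as OpenCV has them; the pictures are not rectified), "xyz" and "rotation" of the camera in the world. Camera axes: x right, y down, z forward; pixel columns grow to the right and rows downward; lengths in mm; the calibration is good to about 2 mm. A picture is of the moment at which its call begins. There is no depth.
- workorder.job_done(): hands the job in; it is judged then, once.
Trained networks look in the newest picture that a camera, given by its name, has taken for a name from the list of things; names that differ only in an ending like _2 or _b are one class to them, and where a whole thing is asked for, a point or a joint stands for the part that bears it (a point fixed in the world has none). Each returns a list of dicts, best first, with "score" (0 to 1); they miss things now and then, are a little off and sometimes report something else, mostly with a low value. They report only what shows in the picture. A call takes as long as a camera call.
- nets.find_in(camera, query): "location" ([row, column] in pixels, amid what is visible of it).
- nets.pinpoint(camera, query): "location" ([row, column] in pixels: a listed point, or the origin of a listed thing).
The state is a dict: "clock": time; "joints": joint angles; "joint_vel": joint speeds; "joint_efforts": joint torques, N m; "position": TCP position; "ee_rot": TCP orientation; "contact_force": force on the tool from outside, world axes, zero at the start; "wrist_torque": the same for the moment, N m; "gripper_width": finger opening in mm; "grasp_force": force on a finger pad.
Only numpy, scipy, OpenCV 4.12 (cv2) and the standard library are available. Lean on these libraries where they do the work, as an engineer would, in place of code of your own. Each camera call takes 0.05 s, during which the arm holds its last target. There are 200 camera calls.

### The job

Pick up the tray with the blue carrying bar and stack it on the dark wooden base tray, so that its four corners sit inside the four steel corner brackets and it rests level, fully down on the rim. Lower it into place rather than dropping it, let go, and leave the base tray and the tray with the yellow bar where they stand.

Things in the scene. Friction and masses are not known exactly. Their poses are not given: they have to be found in the camera images.
- tile_tray: Tray to stack: plywood, 160 (x) by 120 mm (y), walls 35 high, terracotta tiles fixed on its floor. BLUE bar along its x over the middle: 130 long, 20 wide (y), 67 to 85 mm above the underside, on posts at x = +-55 mm, free below down to 12 mm. Grip the bar across y at its middle. About 0.35 kg, balanced; a half turn about z makes no difference. Origin: centre of underside, z up.
- base_tray: Dark wood open box, loose, 1.2 kg, 166 (x) by 126 mm (y), rim 40 high, 12 wide. Outside each corner a steel L bracket: inner faces upright at x = +-83, y = +-63 mm to 54 high (3 mm play), then lips flaring 12 mm outwards to 80 high that guide a tray up to 10 mm off. A seated tray's underside is 40 mm above this origin, its x along this x, either way round. Origin: centre of underside.
- other_tray: A bystander: same tray in shape and size as the tile tray, but with a YELLOW bar and white tiles. Leave it alone. Origin: centre of the underside.

How it is judged (in metres and radians):
At the end, for the whole second after the job is handed in: The blue-bar tray rests, released and still, on the base tray's rim between its four corner brackets: centres within 12 mm, underside 34 to 46 mm above the base tray's underside, long sides parallel within 10 degrees, both trays level within 4 degrees (horizontal distance between tile_tray and base_tray below 0.012 m and z of tile_tray in the frame of base_tray between 0.034 and 0.046 m and angle between the x axis of tile_tray and the x axis of base_tray, either way round below 0.175 rad and angle between each of tile_tray, base_tray's own z axis and vertical below 0.07 rad and linear speed of tile_tray below 0.02 m/s); the robot touches nothing.
It fails at once if the blue-bar tray was let go while its underside was more than 85 mm above the bench (about 45 mm above its seat) (height (world z) of tile_tray above 0.085 m and contact force between the fingers and tile_tray below 0.02 N).
It fails at once if the base tray was shifted by more than 40 mm (distance of base_tray from where it was at the start of the episode above 0.04 m).
It fails at once if the yellow-bar tray was shifted by more than 30 mm (distance of other_tray from where it was at the start of the episode above 0.03 m).
It also fails if it takes over 40 s, if anything falls off the work surface, if the arm or the gripper's body presses on something with over 40 N, if the wrist force passes 120 N, or if a joint passes its speed limit or range.

## Working session

There is one attempt and no reset: what is moved stays moved. The work goes in short steps, Python scripts to look and compute and a tool call to move; the robot and the scene stay as the last step left them, time stands still between calls to the robot, and variables do not carry over. Pictures are saved under pics/ and viewed, at most 10 in all, crops included, and the job is handed in when it is done.

Besides the shell and the picture viewer there is one more tool, called by a JSON object that holds its "api" and its "payload". apply_moves: Moves the arm, as the interface text tells. Its arguments: {"type":"object","properties":{"rows":{"type":"array"}},"required":["rows"]}

```bash
mkdir -p pics; cat > h.py <<'E'
import numpy as np, cv2
from bench import read_state, imaging, workorder, nets
def shot(cam,name=None):
    im=imaging.get_image(cam)
    if name: cv2.imwrite('pics/'+name+'.png',im['pixels'][:,:,::-1])
    return im
def ray(im,rc):
    K=np.array([[im['fx'],0,im['cx']],[0,im['fy'],im['cy']],[0,0,1.]])
    p=cv2.undistortPoints(np.array([[[rc[1],rc[0]]]],float),K,np.array(im['dist'],float))[0,0]
    return R(im)@np.array([p[0],p[1],1.])
def R(im):
    r=np.array(im['rotation'],float)
    if r.shape==(3,3): return r
    from scipy.spatial.transform import Rotation
    return Rotation.from_quat(r).as_matrix()
def at(im,rc,z):
    d=ray(im,rc); c=np.array(im['xyz'],float); return c+d*(z-c[2])/d[2]
def proj(im,p):
    K=np.array([[im['fx'],0,im['cx']],[0,im['fy'],im['cy']],[0,0,1.]])
    r=R(im).T; return cv2.projectPoints(np.atleast_2d(np.array(p,float)),cv2.Rodrigues(r)[0],-r@np.array(im['xyz'],float),K,np.array(im['dist'],float))[0][:,0]
E
python3 - <<'E'
from h import *
s=read_state();print(s)
for c in ('top','scene'):
    im=shot(c,c+'0');print(c,im['xyz'],np.round(R(im),3).tolist(),im['fx'])
    for q in('tile_tray','base_tray','other_tray'):
        for f in(nets.find_in,nets.pinpoint):
            for d in f(c,q)[:2]: print(q,f.__name__,d,np.round(at(im,d['location'],0),0))
E
```

```text
{'clock': 0.0, 'joints': array([-8.99370314e-01,  3.85564092e-01,  6.63367804e-03, -5.32393091e-04,
       -1.19395658e+00, -2.58604514e-01]), 'joint_vel': array([-0.00102993, -0.00054021, -0.00157198, -0.00329649,  0.00053426,
        0.00041581]), 'joint_efforts': array([-1.44280248e-04, -3.92287016e+01,  1.88402957e+01,  4.18639988e+00,
       -4.59456991e-03, -1.48598343e-05]), 'position': array([ 250.5489674 , -571.95704019,  230.21512672]), 'ee_rot': array([-2.04851917e-01,  9.78792388e-01,  1.04528283e-03, -2.47621039e-04]), 'contact_force': array([-0.0767516 , -0.8283817 , -0.35132447]), 'wrist_torque': array([-0.05209775,  0.06206605,  0.01176355]), 'grasp_force': 0.0, 'gripper_width': 85.67476213507024}
top [351.08480849  -5.22668518 963.83154952] [[0.011, -0.982, 0.186], [-1.0, -0.008, 0.014], [-0.013, -0.186, -0.982]] 593.4470684066619
tile_tray call {'location': [231.9, 331.8], 'score': 0.63} [537.  -8.   0.]
tile_tray call {'location': [236.5, 330.9], 'score': 0.61} [529.  -7.   0.]
base_tray call {'location': [274.8, 168.4], 'score': 0.59} [462. 262.   0.]
other_tray c
[... 202 characters left out ...]
0.15} [530.  -6.   0.]
scene [1118.04509364  339.60733913  875.54498993] [[-0.507, 0.655, -0.56], [0.862, 0.385, -0.33], [-0.001, -0.65, -0.76]] 583.9733231534627
tile_tray call {'location': [264.7, 316.2], 'score': 0.7} [525. -15.   0.]
tile_tray call {'location': [269.6, 319.1], 'score': 0.71} [533.  -4.   0.]
base_tray call {'location': [298.8, 468.4], 'score': 0.6} [453. 263.   0.]
base_tray call {'location': [303.8, 464.2], 'score': 0.76} [467. 261.   0.]
base_tray call {'location': [271.1, 319.0], 'score': 0.57} [536.  -2.   0.]
other_tray call {'location': [180.7, 233.0], 'score': 0.76} [ 418. -287.    0.]
other_tray call {'location': [185.7, 236.6], 'score': 0.97} [ 426. -272.    0.]
```

View pics/top0.png

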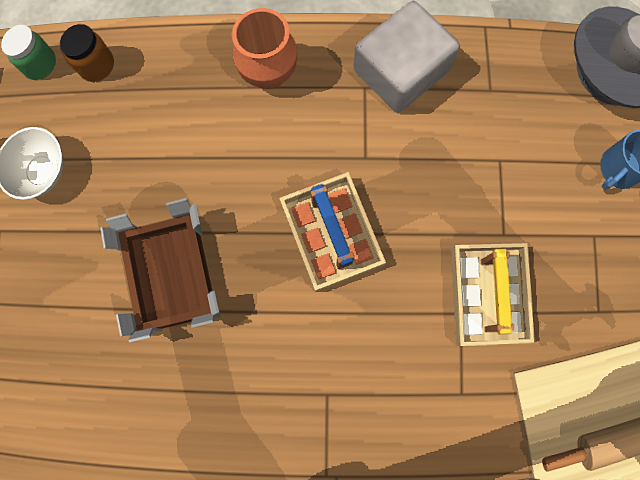

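View pics/scene0.png

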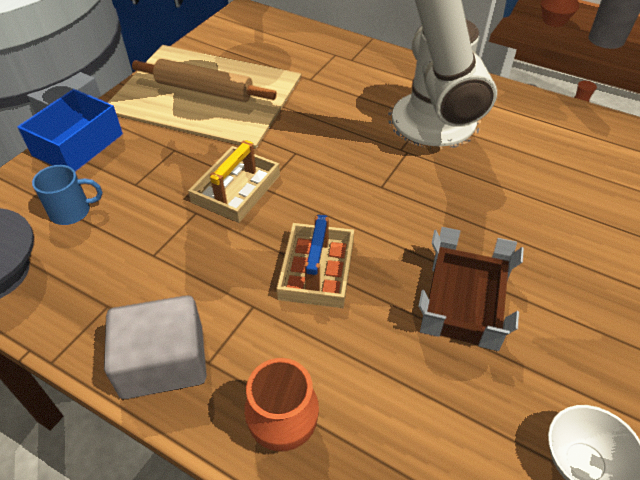

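The top picture shows the base tray around (168,275), the blue-bar tray at (333,232) with its bar running from (319,188) to (346,264), and the yellow tray at (495,293). The scene view agrees. I'll take an enlarged crop for exact corners.

```bash
python3 - <<'E'
from h import *
im=shot('top');p=im['pixels'][:,:,::-1]
a=cv2.resize(p[190:350,90:230],None,fx=3.7,fy=3.7,interpolation=cv2.INTER_CUBIC)
cv2.imwrite('pics/crop1.png',a);print(a.shape)
def bar(im):
    h=cv2.cvtColor(im['pixels'],cv2.COLOR_RGB2HSV)
    m=cv2.inRange(h,(105,120,40),(125,255,255))
    n,l,s,c=cv2.connectedComponentsWithStats(m)
    return l,s
l,s=bar(im)
for i in range(1,len(s)):
    if s[i,4]>150:
        ys,xs=np.where(l==i);r=cv2.minAreaRect(np.c_[xs,ys].astype(np.float32));b=cv2.boxPoints(r)
        q=np.array([at(im,(v,u),85)[:2] for u,v in b]);print(s[i],np.round(q,1).tolist(),q.mean(0))
# tray rim at z35 corners
q=np.array([at(im,(v,u),35)[:2] for u,v in[(280,196),(350,174),(386,262),(317,290)]]);print(q,q.mean(0),[np.linalg.norm(q[i]-q[i-1]) for i in range(4)])
E
```

```text
(592, 518, 3)
[601 147  39  42 360] [[664.5, -445.4], [671.5, -517.6], [601.4, -512.8], [595.9, -442.0]] [ 633.33652204 -479.44635141]
[314 191  36  66 861] [[578.7, 21.8], [586.6, 3.2], [489.2, -36.2], [481.6, -18.1]] [534.02754798  -7.32298849]
[[588.59961932  75.90660536]
 [626.40939926 -37.18274873]
 [482.46317054 -94.37305957]
 [437.22355731  14.19369656]] [533.67393661 -10.3638766 ] [np.float64(163.47230733183093), np.float64(119.24253212843436), np.float64(154.89108565837708), np.float64(117.6153184779231)]
```

View pics/crop1.png

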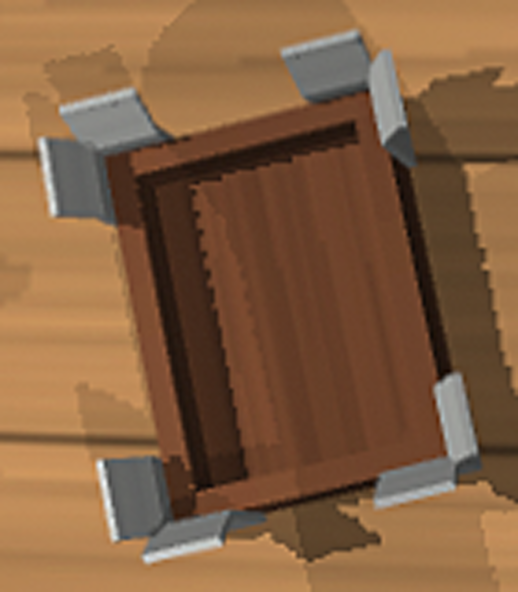

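The crop shows the base rim's outer corners at about (107,155), (368,92), (447,455) and (180,520) in crop pixels, with all four brackets visible.

```bash
cat >> h.py <<'E'
def fit(q,L,W):
    "q corners in order (+-),(++)... fit rectangle centre,yaw; tries 2 assignments"
    from scipy.spatial.transform import Rotation
    best=None
    t=np.array([[-L,-W],[L,-W],[L,W],[-L,W]])/2
    for fl in(t,t[::-1]):
        for k in range(4):
            tt=np.roll(fl,k,0);a=((q-q.mean(0))[:,0]+1j*(q-q.mean(0))[:,1]);b=tt[:,0]+1j*tt[:,1]
            y=np.angle((a*b.conj()).sum());e=np.abs(a-b*np.exp(1j*y))
            if best is None or e.max()<best[2].max():best=(q.mean(0),(y+np.pi/2)%np.pi-np.pi/2,e)
    return best
def tool():
    s=read_state();from scipy.spatial.transform import Rotation
    return s,Rotation.from_quat(s['ee_rot']).as_matrix()
E
python3 - <<'E'
from h import *
im=shot('top')
c=[(107,155),(368,92),(447,455),(180,520)]
print(fit(np.array([at(im,(190+v/3.7,90+u/3.7),40)[:2] for u,v in c]),166,126))
print(fit(np.array([at(im,(v,u),35)[:2] for u,v in[(280,196),(350,174),(386,262),(317,290)]]),160,120))
s,T=tool();print(T.round(3))
d=np.array([534,-9,160])-s['position'];print(T.T@d)
b=np.array([np.cos(.385),np.sin(.385),0]);bt=T.T@b;print('yaw',np.arctan2(bt[1],bt[0]),bt)
E
```

```text
(array([461.92708432, 259.12270533]), np.float64(0.25848112744884744), array([2.30192555, 3.74884535, 3.03832991, 3.66698664]))
(array([533.67393661, -10.3638766 ]), np.float64(0.37407346128228447), array([2.6618213 , 3.66239166, 1.7115929 , 2.06122177]))
[[-0.916 -0.401  0.   ]
 [-0.401  0.916 -0.   ]
 [-0.    -0.    -1.   ]]
[-485.50478797  402.49449904   71.33711709]
yaw -3.113795373895259 [-9.99613680e-01 -2.77937001e-02  1.93386653e-05]
```

{"api": "apply_moves", "payload": {"rows": [{"hand": 1, "delta_pos": [-20, 17, 0], "yaw": 0}, {"hand": 1, "delta_pos": [-50, 42, 0], "yaw": 0}, {"hand": 1, "delta_pos": [-80, 66, 0], "yaw": 0}, {"hand": 1, "delta_pos": [-110, 91, 0], "yaw": 0}, {"hand": 1, "delta_pos": [-140, 116, 0], "yaw": 0}, {"hand": 1, "delta_pos": [-170, 141, 0], "yaw": 0}, {"hand": 1, "delta_pos": [-200, 166, 0], "yaw": 0}, {"hand": 1, "delta_pos": [-230, 191, 0], "yaw": 0}, {"hand": 1, "delta_pos": [-260, 216, 0], "yaw": 0}, {"hand": 1, "delta_pos": [-290, 241, 0], "yaw": 0}, {"hand": 1, "delta_pos": [-320, 266, 0], "yaw": 0}, {"hand": 1, "delta_pos": [-350, 290, 0], "yaw": 0}]}}

```text
clock: 1.8
position: [455.5, -164.5, 231.8]
ee_rot: [-0.205, 0.979, -0.0, 0.0]
contact_force: [1.0, -0.4, -0.2]
gripper_width: 85.3
grasp_force: 0.0
```

{"api": "apply_moves", "payload": {"rows": [{"hand": 1, "delta_pos": [-30, 25, 0], "yaw": 0.01}, {"hand": 1, "delta_pos": [-60, 50, 0], "yaw": 0.02}, {"hand": 1, "delta_pos": [-90, 75, 0], "yaw": 0.028}, {"hand": 1, "delta_pos": [-115, 95, 0], "yaw": 0.028}, {"hand": 1, "delta_pos": [-130, 107, 0], "yaw": 0.028}, {"hand": 1, "delta_pos": [-135, 112, 0], "yaw": 0.028}, {"hand": 1, "delta_pos": [-135, 112, 0], "yaw": 0.028}, {"hand": 1, "delta_pos": [-135, 112, 0], "yaw": 0.028}, {"hand": 1, "delta_pos": [-135, 112, 0], "yaw": 0.028}]}}

```text
clock: 2.55
position: [533.1, -10.6, 231.4]
ee_rot: [-0.191, 0.982, -0.0, -0.0]
contact_force: [-0.2, -0.2, -0.3]
gripper_width: 85.2
grasp_force: 0.0
```

```bash
python3 - <<'E'
from h import *
im=shot('wrist','w1')
s,T=tool();print(s['clock'],s['position'],T.round(3).tolist(),im['xyz'])
h=cv2.cvtColor(im['pixels'],cv2.COLOR_RGB2HSV)
m=cv2.inRange(h,(105,120,30),(125,255,255))
n,l,st,c=cv2.connectedComponentsWithStats(m)
for i in range(1,n):
    if st[i,4]>500:
        ys,xs=np.where(l==i);b=cv2.boxPoints(cv2.minAreaRect(np.c_[xs,ys].astype(np.float32)))
        q=np.array([at(im,(v,u),85)[:2] for u,v in b]);print(st[i],b.round().tolist(),fit(q,130,20))
E
```

```text
2.6 [533.14652038 -10.77327842 231.44885525] [[-0.927, -0.374, -0.0], [-0.374, 0.927, -0.0], [0.0, 0.0, -1.0]] [464.13181851 -37.90294779 373.39742338]
[ 311  140   26  150 3350] [[311.0, 140.0], [336.0, 140.0], [336.0, 289.0], [311.0, 289.0]] (array([529.29270172,  -9.54156096]), np.float64(0.38578017554656396), array([4.66720075, 4.69744033, 4.63370581, 4.67115002]))
```

View pics/w1.png

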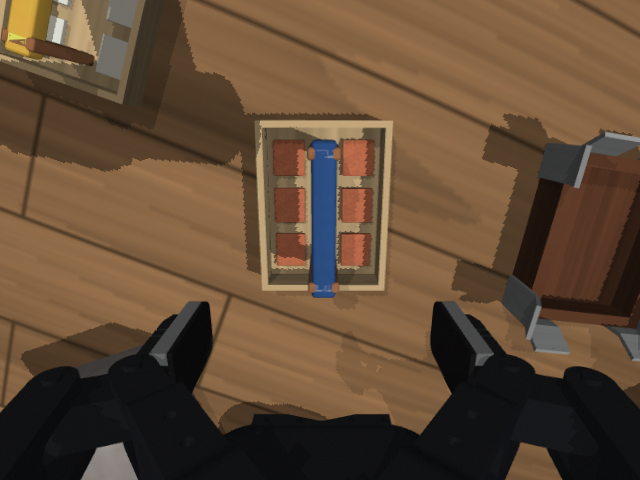

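The wrist view shows the blue bar from (323,140) to (323,297), upright in the image and so aligned with the tool. Its centre is about 2 mm off in tool y. Next I descend and grip.

{"api": "apply_moves", "payload": {"rows": [{"hand": 1, "delta_pos": [0, 2, 15], "yaw": 0}, {"hand": 1, "delta_pos": [0, 2, 45], "yaw": 0}, {"hand": 1, "delta_pos": [0, 2, 75], "yaw": 0}, {"hand": 1, "delta_pos": [0, 2, 105], "yaw": 0}, {"hand": 1, "delta_pos": [0, 2, 130], "yaw": 0}, {"hand": 1, "delta_pos": [0, 2, 144], "yaw": 0}, {"hand": 1, "delta_pos": [0, 2, 149], "yaw": 0}, {"hand": 1, "delta_pos": [0, 2, 149], "yaw": 0}, {"hand": 0, "delta_pos": [0, 2, 149], "yaw": 0}, {"hand": -0.3, "delta_pos": [0, 2, 149], "yaw": 0}, {"hand": -0.6, "delta_pos": [0, 2, 149], "yaw": 0}, {"hand": -1, "delta_pos": [0, 2, 149], "yaw": 0}]}}

```text
clock: 3.6
position: [533.6, -7.7, 83.5]
ee_rot: [-0.191, 0.982, 0.0, 0.001]
contact_force: [1.0, 0.5, -0.1]
gripper_width: 39.0
grasp_force: 0.0
```

{"api": "apply_moves", "payload": {"rows": [{"hand": -1, "delta_pos": [0, 0, 0], "yaw": 0}, {"hand": -1, "delta_pos": [0, 0, 0], "yaw": 0}, {"hand": -1, "delta_pos": [0, 0, 0], "yaw": 0}, {"hand": -1, "delta_pos": [0, 0, 0], "yaw": 0}, {"hand": -1, "delta_pos": [0, 0, 0], "yaw": 0}, {"hand": -1, "delta_pos": [0, 0, 0], "yaw": 0}]}}

```text
clock: 4.1
position: [533.7, -8.1, 83.0]
ee_rot: [-0.191, 0.982, -0.0, 0.001]
contact_force: [0.8, -4.0, 5.7]
gripper_width: 16.4
grasp_force: 59.1
```

Gripped, so I lift straight up and check.

{"api": "apply_moves", "payload": {"rows": [{"hand": -1, "delta_pos": [0, 0, -5], "yaw": 0}, {"hand": -1, "delta_pos": [0, 0, -15], "yaw": 0}, {"hand": -1, "delta_pos": [0, 0, -30], "yaw": 0}, {"hand": -1, "delta_pos": [0, 0, -50], "yaw": 0}, {"hand": -1, "delta_pos": [0, 0, -70], "yaw": 0}, {"hand": -1, "delta_pos": [0, 0, -90], "yaw": 0}, {"hand": -1, "delta_pos": [0, 0, -110], "yaw": 0}, {"hand": -1, "delta_pos": [0, 0, -125], "yaw": 0}, {"hand": -1, "delta_pos": [0, 0, -130], "yaw": 0}, {"hand": -1, "delta_pos": [0, 0, -130], "yaw": 0}, {"hand": -1, "delta_pos": [0, 0, -130], "yaw": 0}]}}

```text
clock: 5.02
position: [532.0, -7.5, 211.2]
ee_rot: [-0.191, 0.982, 0.001, -0.001]
contact_force: [0.1, -0.3, -2.9]
gripper_width: 16.4
grasp_force: 58.8
```

```bash
python3 - <<'E'
from h import *
im=shot('scene','s2');w=shot('wrist')
cv2.imwrite('pics/c2.png',np.vstack([cv2.resize(im['pixels'][100:380,200:560],(360,280)),cv2.resize(w['pixels'],(360,270))])[:,:,::-1])
s,T=tool();print(s['clock'],s['position'],s['contact_force'],s['wrist_torque'],s['gripper_width'])
d=np.array([461.9,259.1,s['position'][2]])-s['position'];print(T.T@d)
b=np.array([np.cos(.2585),np.sin(.2585),0]);bt=T.T@b;print('yaw',np.arctan2(bt[1],bt[0])+np.pi)
E
```

```text
5.1167 [531.8161256   -7.81437159 210.61448984] [-0.54011653 -0.35313306 -2.71398274] [ 0.02321694 -0.06628936 -0.02949708] 16.30215488369823
[-3.53117977e+01  2.73650477e+02  1.99651955e-01]
yaw 0.12601438138090248
```

View pics/c2.png

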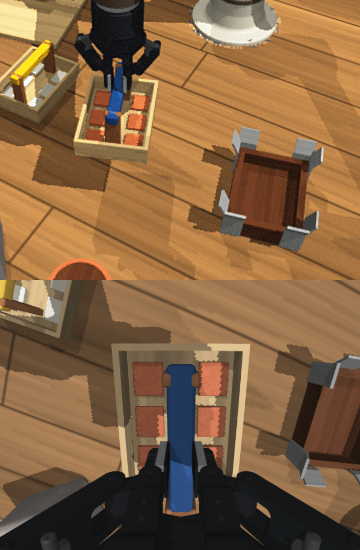

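The tray hangs level in the gripper and the bar is held near its middle. Next I carry it over the base tray.

{"api": "apply_moves", "payload": {"rows": [{"hand": -1, "delta_pos": [-1, 10, 0], "yaw": 0}, {"hand": -1, "delta_pos": [-4, 32, 0], "yaw": 0.02}, {"hand": -1, "delta_pos": [-8, 60, 0], "yaw": 0.04}, {"hand": -1, "delta_pos": [-12, 90, 0], "yaw": 0.06}, {"hand": -1, "delta_pos": [-16, 120, 0], "yaw": 0.08}, {"hand": -1, "delta_pos": [-20, 150, 0], "yaw": 0.1}, {"hand": -1, "delta_pos": [-24, 180, 0], "yaw": 0.12}, {"hand": -1, "delta_pos": [-28, 210, 0], "yaw": 0.126}, {"hand": -1, "delta_pos": [-31, 238, 0], "yaw": 0.126}, {"hand": -1, "delta_pos": [-34, 260, 0], "yaw": 0.126}, {"hand": -1, "delta_pos": [-35, 271, 0], "yaw": 0.126}, {"hand": -1, "delta_pos": [-35, 274, 0], "yaw": 0.126}]}}

```text
clock: 6.12
position: [461.6, 261.0, 211.4]
ee_rot: [-0.13, 0.991, -0.0, -0.001]
contact_force: [0.4, -0.7, -3.8]
gripper_width: 16.3
grasp_force: 58.9
```

{"api": "apply_moves", "payload": {"rows": [{"hand": -1, "delta_pos": [0, 0, 0], "yaw": 0}, {"hand": -1, "delta_pos": [0, 0, 0], "yaw": 0}, {"hand": -1, "delta_pos": [0, 0, 0], "yaw": 0}]}}

```text
clock: 6.37
position: [462.6, 258.2, 212.1]
ee_rot: [-0.128, 0.992, -0.0, -0.0]
contact_force: [0.4, 0.2, -3.6]
gripper_width: 16.3
grasp_force: 58.9
```

```bash
python3 - <<'E'
from h import *
im=shot('scene');w=shot('wrist');t=shot('top')
cv2.imwrite('pics/c3.png',np.hstack([np.vstack([cv2.resize(im['pixels'][220:370,390:540],(400,400))]),cv2.resize(w['pixels'][100:500],(400,400*380//640)) if 0 else cv2.resize(t['pixels'][180:350,80:250],(400,400))])[:,:,::-1])
cv2.imwrite('pics/w3.png',w['pixels'][:,:,::-1])
s,T=tool();print(s['clock'],s['position'],s['contact_force'],T.round(3).tolist())
E
```

```text
6.5167 [462.82257229 258.35109992 212.35968177] [-0.33518744  0.11728478 -2.93698695] [[-0.967, -0.254, -0.0], [-0.254, 0.967, -0.0], [0.0, -0.0, -1.0]]
```

View pics/c3.png

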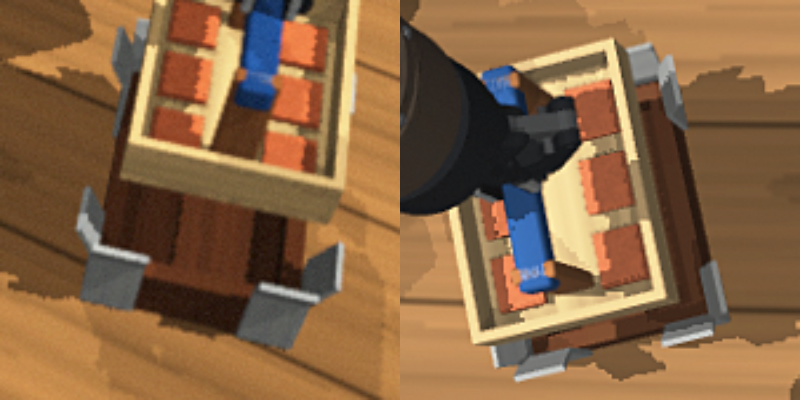

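View pics/w3.png

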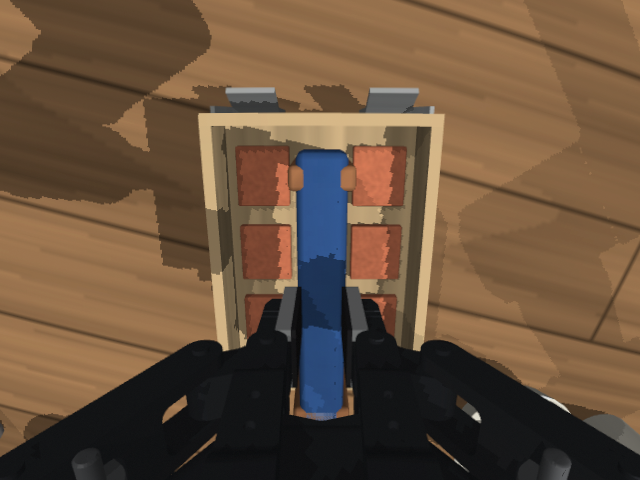

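The wrist view shows the two near bracket lips along row 89 (columns 226 to 276 and 367 to 418), parallel to the tray's edge at row 114 (columns 199 to 444). That makes yaw good. Next I work out the offset.

```bash
python3 - <<'E'
from h import *
w=shot('wrist');s,T=tool()
lip=at(w,(88.5,321.75),80);rim=at(w,(114,321.5),s['position'][2]-83+35)
ex=T[:,0]; # points towards robot
f=lambda p:(T.T@(p-s['position']))[:2].round(1)
print('lip->base centre in tool',f(lip)-[95,0],'rim->tray centre',f(rim)-[80,0],f(at(w,(88.5,226),80)),f(at(w,(88.5,418),80)))
t=shot('top')
for d in nets.pinpoint('top','tile_tray')[:1]+nets.pinpoint('scene','tile_tray')[:1]:print(d)
E
```

```text
lip->base centre in tool [3.5 0.7] rim->tray centre [-0.5  0.5] [ 98.8 -65.1] [98.9 66.9]
{'location': [267.6, 149.0], 'score': 0.96}
{'location': [258.7, 478.5], 'score': 0.93}
```

{"api": "apply_moves", "payload": {"rows": [{"hand": -1, "delta_pos": [2, 0, 5], "yaw": 0}, {"hand": -1, "delta_pos": [2, 0, 15], "yaw": 0}, {"hand": -1, "delta_pos": [2, 0, 25], "yaw": 0}, {"hand": -1, "delta_pos": [2, 0, 35], "yaw": 0}, {"hand": -1, "delta_pos": [2, 0, 45], "yaw": 0}, {"hand": -1, "delta_pos": [2, 0, 52], "yaw": 0}, {"hand": -1, "delta_pos": [2, 0, 58], "yaw": 0}, {"hand": -1, "delta_pos": [2, 0, 63], "yaw": 0}, {"hand": -1, "delta_pos": [2, 0, 67], "yaw": 0}, {"hand": -1, "delta_pos": [2, 0, 70], "yaw": 0}, {"hand": -1, "delta_pos": [2, 0, 70], "yaw": 0}]}}

```text
clock: 7.63
position: [460.5, 258.6, 141.8]
ee_rot: [-0.129, 0.992, -0.0, -0.0]
contact_force: [-0.1, 0.4, -2.9]
gripper_width: 16.8
grasp_force: 58.9
```

{"api": "apply_moves", "payload": {"rows": [{"hand": -1, "delta_pos": [0, 0, 3], "yaw": 0}, {"hand": -1, "delta_pos": [0, 0, 6], "yaw": 0}, {"hand": -1, "delta_pos": [0, 0, 9], "yaw": 0}, {"hand": -1, "delta_pos": [0, 0, 11], "yaw": 0}, {"hand": -1, "delta_pos": [0, 0, 13], "yaw": 0}, {"hand": -1, "delta_pos": [0, 0, 13], "yaw": 0}]}}

```text
clock: 8.13
position: [460.4, 258.6, 128.8]
ee_rot: [-0.129, 0.992, -0.0, -0.0]
contact_force: [-0.6, -0.9, -2.9]
gripper_width: 16.5
grasp_force: 58.9
```

Contact forces show no jamming on the lips (only the tray's own weight). Last 6 mm.

{"api": "apply_moves", "payload": {"rows": [{"hand": -1, "delta_pos": [0, 0, 1.5], "yaw": 0}, {"hand": -1, "delta_pos": [0, 0, 3], "yaw": 0}, {"hand": -1, "delta_pos": [0, 0, 4.5], "yaw": 0}, {"hand": -1, "delta_pos": [0, 0, 5.5], "yaw": 0}, {"hand": -1, "delta_pos": [0, 0, 6], "yaw": 0}, {"hand": -1, "delta_pos": [0, 0, 6], "yaw": 0}, {"hand": -1, "delta_pos": [0, 0, 6], "yaw": 0}]}}

```text
clock: 8.72
position: [460.6, 258.7, 123.4]
ee_rot: [-0.129, 0.992, 0.0, -0.0]
contact_force: [-0.1, -0.1, -2.8]
gripper_width: 16.2
grasp_force: 59.0
```

{"api": "apply_moves", "payload": {"rows": [{"hand": -1, "delta_pos": [0, 0, 1], "yaw": 0}, {"hand": -1, "delta_pos": [0, 0, 2], "yaw": 0}, {"hand": -1, "delta_pos": [0, 0, 2], "yaw": 0}, {"hand": -1, "delta_pos": [0, 0, 2], "yaw": 0}]}}

```text
clock: 9.05
position: [460.8, 258.6, 123.1]
ee_rot: [-0.129, 0.992, -0.0, 0.0]
contact_force: [-3.5, -3.2, 6.3]
gripper_width: 16.2
grasp_force: 60.9
```

The tray touched down at TCP z = 123 mm, the height expected for a seated tray. I release and go straight up.

{"api": "apply_moves", "payload": {"rows": [{"hand": -0.6, "delta_pos": [0, 0, 0], "yaw": 0}, {"hand": -0.2, "delta_pos": [0, 0, 0], "yaw": 0}, {"hand": 0.3, "delta_pos": [0, 0, 0], "yaw": 0}, {"hand": 0.6, "delta_pos": [0, 0, 0], "yaw": 0}, {"hand": 0.6, "delta_pos": [0, 0, 0], "yaw": 0}, {"hand": 0.6, "delta_pos": [0, 0, 0], "yaw": 0}, {"hand": 0.6, "delta_pos": [0, 0, 0], "yaw": 0}]}}

```text
clock: 9.63
position: [460.7, 258.9, 121.2]
ee_rot: [-0.129, 0.992, 0.0, 0.0]
contact_force: [-0.3, 0.0, -0.3]
gripper_width: 68.1
grasp_force: 0.0
```

{"api": "apply_moves", "payload": {"rows": [{"hand": 0.6, "delta_pos": [0, 0, -5], "yaw": 0}, {"hand": 0.6, "delta_pos": [0, 0, -15], "yaw": 0}, {"hand": 0.6, "delta_pos": [0, 0, -35], "yaw": 0}, {"hand": 0.6, "delta_pos": [0, 0, -60], "yaw": 0}, {"hand": 0.6, "delta_pos": [0, 0, -85], "yaw": 0}, {"hand": 0.6, "delta_pos": [0, 0, -105], "yaw": 0}, {"hand": 0.6, "delta_pos": [0, 0, -115], "yaw": 0}, {"hand": 0.6, "delta_pos": [0, 0, -120], "yaw": 0}, {"hand": 0.6, "delta_pos": [0, 0, -120], "yaw": 0}, {"hand": 0.6, "delta_pos": [0, 0, -120], "yaw": 0}]}}

```text
clock: 10.47
position: [460.1, 258.4, 240.4]
ee_rot: [-0.129, 0.992, -0.0, -0.001]
contact_force: [-0.4, 0.1, -0.6]
gripper_width: 68.3
grasp_force: 0.0
```

```bash
python3 - <<'E'
from h import *
im=shot('scene');w=shot('wrist')
cv2.imwrite('pics/c4.png',np.hstack([cv2.resize(im['pixels'][220:370,390:540],(400,400)),cv2.resize(w['pixels'][60:460,120:520],(400,400))])[:,:,::-1])
s=read_state();print(s['clock'],s['position'],s['contact_force'],s['gripper_width'])
E
```

```text
10.5667 [460.00654233 258.29751834 239.80415576] [-0.63033134 -0.03332361  1.09358202] 68.2634413720734
```

View pics/c4.png

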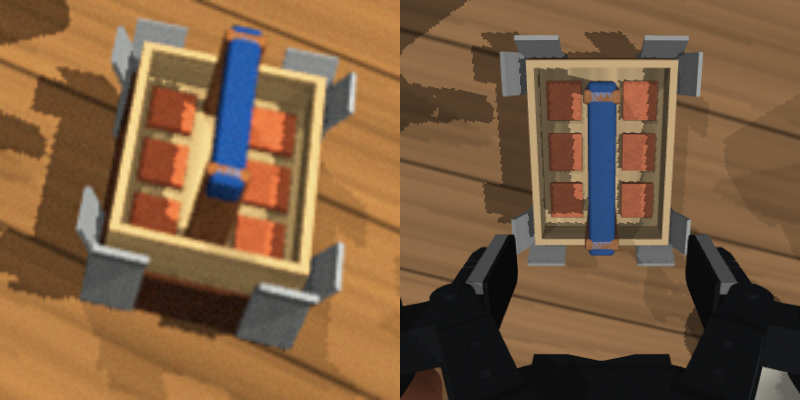

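The tray sits level between all four brackets: in the wrist crop the rim runs from (527,60) to (677,245), with lips evenly showing at every corner. The gripper is clear, so I hand the job in.

```bash
python3 -c "
from bench import workorder
print(workorder.job_done())"
```

```text
the job is handed in; nothing more can be done
None
```

The blue-bar tray is stacked on the base tray and looks level between all four corner brackets; it was lowered into place and released, and the yellow-bar tray was not touched. I handed the job in at about 10.6 s, but no verdict came back.

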